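# Open the chuck and hold a spindle ready above it

### The arm

A 7-joint arm with a two-finger parallel gripper is mounted at the origin on the work surface. World frame = base frame: x ahead of the robot, y to its left, z up, the work surface at z = 0. Lengths are in m, angles in degrees, forces in N, time in s.
With the tool pointing down it reaches from about 0.425 to 0.875 m from the base axis. Payload 4.7 kg.
Tool frame: the origin (TCP) lies between the finger pads; the fingertips stand 8 mm ahead of it and the grasp point (between the pads) lies 11 mm behind it (env.tip_extent is the distance from the TCP to the fingertips, in m); z points along the fingers, y is the line along which they close (so a half turn about z gives the same grasp; the last joint's range is limited). The gripper opens to 87 mm and grips with 3 to 60 N. Pads are 19 mm wide; open, the fingers measure 117 mm over their backs; the gripper's body (75 mm by 190 mm) begins 51 mm behind the grasp point.
Start: joints at [76.725, 18.392, -4.016, 83.108, 1.295, 78.541, -3.26], TCP at [0.158, -0.63, 0.231] pointing down, gripper open.
Joint ranges: [-163.93, 163.93], [-17.29, 119.83], [-79.2, 71.16], [3.27, 140.29], [-89.18, 269.18], [5.43, 117.66], [-154.24, 154.24]. Speed limits (degrees/s): [147.25, 147.25, 180, 180, 180, 180, 180].

### API

Orientations are given as [roll, pitch, yaw] about the fixed x, y, z axes, in that order (R = Rz(yaw) Ry(pitch) Rx(roll)).
In Python, from cell import sensors, vision, workorder, env gives the robot as it stands.
- The arm moves only by the tool drive_tool, never from a script. Its argument "moves" is a list of rows, each an object of numbers: "x", "y", "z": the shift along the tool's x, y, z in mm; "rx", "ry", "rz": the turn, a rotation vector about the tool's x, y, z in rad; "fingers": the closure, from -1 (fully open) to 1 (shut). In form: [{"x": .., "y": .., "z": .., "rx": .., "ry": .., "rz": .., "fingers": ..}, ...]. A call has 1 to 20 rows; each row is the pose to reach, as a shift and turn from the pose commanded when the call began, along the tool's axes at that moment; what a row does not reach only later rows make up. A row lasts 1/8 s, in which the tool goes at most 62.5 mm and 10.7 degrees, less where a joint would pass 70% of its speed; a pose out of reach is approached as far as the arm can. A call with a gripper value outside its range is refused whole. The fingers move at their own pace and stop on an object; "force" is the grip in N (left out, the last holds). Time passes only in rows, so rows that repeat a pose let the fingers close. It gives the time, the measured TCP pose, the force, the opening and the grip force at its end, in the units of the state.
- sensors.get_obs(): the state, without advancing time (a new reading comes with each control period).
- vision.read_camera(name): name is "side" or "top" or "wrist"; returns a dict with "image" (420x560x3 uint8, red, green, blue), "fx", "fy", "cx", "cy" (pixels), "k1" (the pictures are not rectified: a ray, as slopes to the right and down, at radius r is drawn at 1 + k1 r^2 times it, then the intrinsics apply), "R" (3x3) and "t" (3): a world point X has camera coordinates R X + t. Camera axes: x right, y down, z forward; pixel columns grow to the right and rows downward; lengths in m; the calibration is good to about 2 mm. A picture is of the moment at which its call begins. There is no depth.
- workorder.sign_off(): hands the job in; it is judged then, once.
The state is a dict: "time_s": time; "qpos": joint angles; "joint_velocities": joint speeds; "effort": joint torques, N m; "tool_pos": TCP position; "tool_rot": TCP orientation; "force": force on the tool from outside, world axes, zero at the start; "wrist_torque": the same for the moment, N m; "grip_width": finger opening in m; "grasp_force": force on a finger pad.
Only numpy, scipy, OpenCV 4.12 (cv2) and the standard library are available. Lean on these libraries where they do the work, as an engineer would, in place of code of your own. Each camera call takes 0.05 s, during which the arm holds its last target. There are 200 camera calls.

### The job

On the grey chuck fixture, first turn the black bar knob clockwise until it clicks past its detent and the jaws open. Then take the tallest of the three turned steel parts, the spindle, out of the white block, lift it across over the top of the tool-holder rack without bumping the rack, and stop with it upright and centred over the opening between the chuck's jaws, its foot about one centimetre above the jaw tops and not touching the chuck at any time. End the job while still holding it there, motionless (never put it down or let go), and leave the other two parts, the mug and the wrench where they are.

Things in the scene. Friction and masses are not known exactly. Their poses are not given: they have to be found in the camera images.
- knob (a joint): Turn of the fixture's knob, rad: 0 = jaws closed, 1.2 = end stop, jaws open; it grows as the knob turns clockwise seen from above. It starts at 0. A detent resists with about 0.25 N m at first, falling to none at its crest at 0.6; let go before that, the knob falls back to 0; past it, it snaps on by itself to 1.2 and stays there.
- knob_grip (a point): Grip point of the knob, on its vertical axis, 7 mm below the knob's top and 62 mm above the table. The knob is a black upright bar 49 mm long, 14 mm thick and 30 mm high above a round skirt of 26 mm radius. x axis: along the bar; the frame turns with the knob. At joint value 0 the bar lies along the fixture's x axis.
- fixture: Fixed grey slab 250 x 110 x 25 mm, left or right of the rack; origin: centre of its underside, x along its length, z up. It carries the knob (x = -70 mm) and a round steel chuck 84 mm wide, its top 65 mm above the table (x = +70 mm); two dark 12 mm high jaws on it move along y from 22 to 34 mm apart as the knob turns.
- mouth (a point): Centre of the opening between the chuck's jaws, level with the tops of the jaws, 77 mm above the table; z axis up.
- spindle: Loose steel spindle, tallest of the three parts in the white block: 95 mm long, round, upright. Origin: centre of its foot's underside; z up its axis. Foot 20 mm diameter up to 20 mm, flange 38 mm diameter from 20 to 28 mm, plain shank 24 mm diameter from 28 to 95 mm (grip here). 0.2 to 0.4 kg. Hangs by its flange, foot in a hole, origin 15 mm above the table.
- block: Fixed white plastic parts block 260 x 100 x 35 mm, origin at the centre of its underside, x along its length, with three 23 mm holes, 27 mm deep, in a row at x = -80, 0, +80 mm; which part is in which hole varies. It stands on the other side of the rack from the fixture.
- plug: Bystander: short turned steel part in the block: same foot and flange, then a stub of 32 mm diameter, 50 mm long in all; origin under its foot.
- cap: Bystander: mushroom-shaped turned steel part in the block: same foot and flange, then a disc of 48 mm diameter on top, 54 mm long in all; origin under its foot.
- rack: Obstacle: fixed rack between the block and the fixture, 280 mm long (its x axis), 60 mm wide, grey base 35 mm high carrying four upright tool holders with cutters, up to 120 mm above the table. Origin at the centre of its underside.
- mug: Bystander: black mug, 90 mm high, 76 mm diameter, at the far edge of the bench; origin under its centre.
- wrench: Bystander: steel wrench lying at the far edge of the bench; origin under its middle.
Things that resemble listed ones, but are neither listed nor needed, are in the scene too. What is shaped like the spindle but red is not meant.

How it is judged:
By the outcome, as a careful person would: the job done as asked, in the order asked, and still so for the second after the job is handed in, while the arm keeps its last pose, push and grip.
It also fails if it takes over 64 s, if anything falls off the work surface, if the arm or the gripper's body presses on something with over 40 N, if the wrist force passes 120 N, or if a joint passes its speed limit or range.

## Working session

There is one attempt and no reset: what is moved stays moved. The work goes in short steps, Python scripts to look and compute and a tool call to move; the robot and the scene stay as the last step left them, time stands still between calls to the robot, and variables do not carry over. Pictures are saved under pics/ and viewed, at most 10 in all, crops included, and the job is handed in when it is done.

Besides the shell and the picture viewer there is one more tool, called after ">>>" as name(argument=value, ...) on one line, values as JSON. drive_tool: Moves the arm, as the interface text tells. Its arguments: {"type":"object","properties":{"moves":{"type":"array"},"force":{"type":"number"}},"required":["moves"]}

```bash
mkdir -p pics
cat > h.py <<'E'
import numpy as np, cv2, pickle
from scipy.spatial.transform import Rotation as Ro
def snap(n,f):
    from cell import vision
    c=vision.read_camera(n); cv2.imwrite(f'pics/{f}.png',cv2.cvtColor(c['image'],cv2.COLOR_RGB2BGR)); pickle.dump(c,open(f'pics/{f}.pkl','wb')); return c
def load(f): return pickle.load(open(f'pics/{f}.pkl','rb'))
def ray(c,u,v):
    x=np.array([(u-c['cx'])/c['fx'],(v-c['cy'])/c['fy']]); s=x.copy()
    for _ in range(30): s=x/(1+c['k1']*(s@s))
    R=np.array(c['R']);t=np.array(c['t']); d=R.T@np.array([s[0],s[1],1]); return -R.T@t,d
def atz(c,u,v,z):
    o,d=ray(c,u,v); return o+d*(z-o[2])/d[2]
def proj(c,X):
    p=np.array(c['R'])@np.array(X)+np.array(c['t']); s=p[:2]/p[2]; s=s*(1+c['k1']*(s@s)); return np.array([s[0]*c['fx']+c['cx'],s[1]*c['fy']+c['cy']])
E
python3 - <<'E'
from h import *
from cell import sensors
for n in('top','side'):
    c=snap(n,n+'0'); print(n,c['fx'],c['k1'],-np.array(c['R']).T@np.array(c['t']),np.round(c['R'],3).tolist())
o=sensors.get_obs();print(o)
E
```

```text
top 426.7431381149872 -0.02519675765439955 [0.48650965 0.03940455 1.12893566] [[0.027, -1.0, 0.016], [-0.992, -0.029, -0.125], [0.126, -0.013, -0.992]]
side 384.2889505938167 -0.08974302308087179 [0.32289596 0.59239976 0.71053491] [[-0.892, -0.452, -0.02], [-0.305, 0.633, -0.711], [0.334, -0.628, -0.703]]
{'time_s': 0.1, 'qpos': array([76.72454963, 18.43387747, -4.01760892, 83.1656913 ,  1.29291653,
       78.54155601, -3.2603852 ]), 'joint_velocities': array([ 0.08654908, -0.22240892, -0.05628778, -0.0321021 ,  0.12875163,
        0.00051717,  0.06033735]), 'effort': array([-2.09944765e-04, -4.92569840e+01, -4.05855132e-01, -3.13401318e+01,
       -6.41035382e-02,  3.93830391e-02,  7.17072635e-05]), 'tool_pos': array([ 0.15803935, -0.63001106,  0.22960121]), 'tool_rot': array([-1.79903998e+02,  2.70410855e-03,  1.40861685e+01]), 'force': array([-0.25482883,  0.6859152 ,  0.17447747]), 'wrist_torque': array([-0.0021262 , -0.05345786, -0.00840631]), 'grasp_force': 0.0, 'grip_width': 0.08697142354355339}
```

View pics/top0.png

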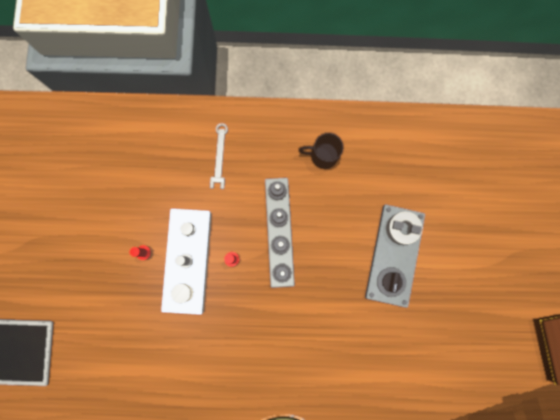

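View pics/side0.png

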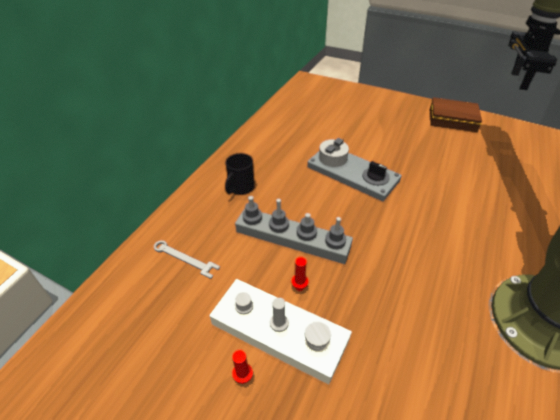

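The top view shows the block at about (186,261) with the spindle in its middle hole at (183,261). The rack is at (280,232), the knob at (392,283) and the chuck at (405,228). The side view agrees, with the spindle at (279,312). Next I'll zoom in.

Run:
```python
from h import *
t=cv2.imread('pics/top0.png');s=cv2.imread('pics/side0.png')
def z(i,u,v,w,h,W,H): return cv2.resize(i[v:v+h,u:u+w],(W,H),interpolation=cv2.INTER_CUBIC)
a=z(t,360,200,70,110,350,550); b=z(s,300,130,110,70,440,280); d=z(s,200,270,160,110,440,270)
o=np.zeros((550,790,3),np.uint8); o[:,:350]=a; o[:280,350:]=b; o[280:550,350:]=d
cv2.imwrite('pics/z1.png',o)
```

```text
(no output)
```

View pics/z1.png

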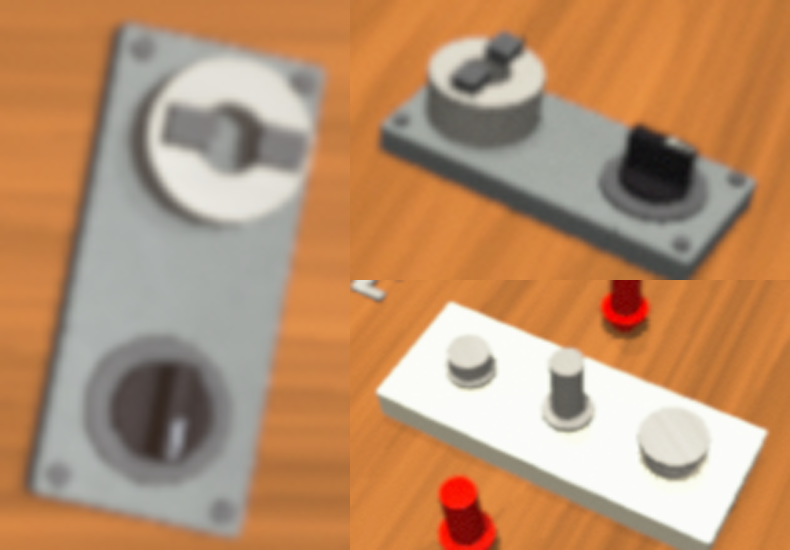

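The fixture corners, chuck disc and knob are clear in the zoom. Side view confirms the spindle in the middle hole and the bar along the fixture axis. Next I fit the poses from both cameras.

```bash
cat > fit.py <<'E'
from h import *
from scipy.optimize import least_squares
T=load('top0');S=load('side0')
zt=lambda U,V:((U+.5)/5-.5+360,(V+.5)/5-.5+200)
zb=lambda U,V:((U-350+.5)/4-.5+300,(V+.5)/4-.5+130)
zd=lambda U,V:((U-350+.5)/2.75-.5+200,(V-280+.5)*110/270-.5+270)
def fit(obs,x0):
    def P(p,X): c,s=np.cos(p[2]),np.sin(p[2]); return [p[0]+c*X[0]-s*X[1],p[1]+s*X[0]+c*X[1],X[2]]
    f=lambda p:np.concatenate([proj(c,P(p,X))-uv for c,X,uv in obs])
    r=least_squares(f,x0,loss='soft_l1',x_scale=[.01,.01,.05]); print(np.round(r.x[:2],4),np.degrees(r.x[2]),'\n',np.round(f(r.x).reshape(-1,2),1).tolist()); return r.x,P
# fixture: +x toward chuck (far)
chuck=atz(T,*zt(232,138),.065); knobd=atz(T,*zt(157,410),.03)
d=chuck-knobd; print('chuck',chuck,'knobdisc',knobd,'dist',np.hypot(*d[:2]),np.degrees(np.arctan2(d[1],d[0])))
L,W=.125,.055
ob=[(T,(L,W,.025),zt(120,22)),(T,(L,-W,.025),zt(325,68)),(T,(-L,-W,.025),zt(240,538)),(T,(-L,W,.025),zt(30,492)),
(T,(.07,0,.065),zt(232,138)),(T,(-.07,0,.03),zt(157,410)),
(S,(L,W,.025),zb(380,128)),(S,(-L,-W,.025),zb(755,181)),(S,(-L,W,.025),zb(690,262)),(S,(.07,0,.065),zb(487,74))]
p,P=fit(ob,[*((chuck+knobd)/2)[:2],np.arctan2(d[1],d[0])])
print('knob',P(p,(-.07,0,.062)),'mouth',P(p,(.07,0,.077)))
# block, top corners by segmentation
im=T['image'].astype(int);m=((im.min(2)>200)).astype(np.uint8);m[:,:150]=0;m[:,225:]=0;m[:195]=0;m[330:]=0
m=cv2.morphologyEx(m,cv2.MORPH_OPEN,np.ones((3,3)))
r=cv2.minAreaRect(max(cv2.findContours(m,0,1)[0],key=cv2.contourArea));print(r)
q=cv2.boxPoints(r)
o=sorted(q.tolist(),key=lambda a:a[1]);fl,fr=sorted(o[:2]);nl,nr=sorted(o[2:])
L,W=.13,.05
ob=[(T,(L,W,.035),fl),(T,(L,-W,.035),fr),(T,(-L,W,.035),nl),(T,(-L,-W,.035),nr),
(S,(L,-W,.035),zd(452,303)),(S,(-L,-W,.035),zd(766,432)),(S,(-L,W,.035),zd(710,543)),(S,(L,W,.035),zd(378,392)),(S,(0,0,.110),zd(567,362))]
b,P=fit(ob,[*atz(T,*r[0],.035)[:2],0]); print('block',b,'spindle side',atz(S,*zd(567,362),.11),'top',atz(T,183.5,260.5,.11))
rk=[atz(T,*u,.035)for u in((266,180),(287,179),(294,285),(271,287))];print('rack',np.round(rk,3).tolist())
E
python3 fit.py
```

```text
chuck [ 0.59148909 -0.29589304  0.065     ] knobdisc [ 0.45400435 -0.26686863  0.03      ] dist 0.14051502442633154 -11.920676811434054
[ 0.5221 -0.2802] -11.031301558673125 
 [[0.1, -0.1], [-0.1, -0.2], [-0.2, 0.5], [-0.2, 0.3], [-0.9, 0.3], [-0.0, 0.2], [-0.7, -1.2], [0.8, -1.0], [-0.3, -0.2], [-0.3, -1.2]]
knob [np.float64(0.45337470862462664), np.float64(-0.2667778537501276), 0.062] mouth [np.float64(0.5907878999384248), np.float64(-0.29356618802005713), 0.077]
((185.28195190429688, 261.02288818359375), (40.11160659790039, 103.60594177246094), 4.635463237762451)
[0.4929 0.2605] -1.9776026781019271 
 [[0.5, 1.1], [-0.8, 0.3], [-0.6, 0.5], [-0.8, -0.2], [-0.4, -0.4], [0.3, -0.5], [-0.0, -0.1], [-0.6, -0.2], [0.0, -0.5]]
block [ 0.49291344  0.26050961 -0.03451568] spindle side [0.49250571 0.26148713 0.11      ] top [0.49293881 0.24866189 0.11      ]
rack [[0.708, 0.061, 0.035], [0.712, 0.006, 0.035], [0.439, -0.018, 0.035], [0.433, 0.04, 0.035]]
```

>>> drive_tool(moves=[{"x": 23,"y": -17,"z": 2,"rz": -0.169,"fingers": -1},{"x": 47,"y": -35,"z": 4,"rz": -0.337,"fingers": -1},{"x": 70,"y": -53,"z": 6,"rz": -0.506,"fingers": -1},{"x": 94,"y": -70,"z": 8,"rz": -0.675,"fingers": -1},{"x": 117,"y": -88,"z": 10,"rz": -0.843,"fingers": -1},{"x": 141,"y": -105,"z": 12,"rz": -1.012,"fingers": -1},{"x": 164,"y": -123,"z": 14,"rz": -1.18,"fingers": -1},{"x": 187,"y": -140,"z": 16,"rz": -1.349,"fingers": -1},{"x": 211,"y": -158,"z": 18,"rz": -1.518,"fingers": -1},{"x": 234,"y": -175,"z": 20,"rz": -1.686,"fingers": -1},{"x": 258,"y": -193,"z": 22,"rz": -1.855,"fingers": -1},{"x": 281,"y": -210,"z": 24,"rz": -2.023,"fingers": -1},{"x": 305,"y": -228,"z": 26,"rz": -2.192,"fingers": -1},{"x": 328,"y": -245,"z": 28,"rz": -2.361,"fingers": -1},{"x": 352,"y": -263,"z": 30,"rz": -2.53,"fingers": -1},{"x": 375,"y": -280,"z": 30,"rz": -2.698,"fingers": -1},{"x": 375,"y": -280,"z": 30,"rz": -2.698,"fingers": -1},{"x": 375,"y": -280,"z": 30,"rz": -2.698,"fingers": -1}])

```text
invalid input at $.moves[0]: expected keys x, y, z, rx, ry, rz, fingers
```

Run:
```python
from h import *
from cell import sensors
c=snap('wrist','w1');o=sensors.get_obs();print(o['qpos'],o['tool_pos'],o['tool_rot'])
for X in((.4534,-.2668,.069),(.5908,-.2936,.065)): print(proj(c,X))
```

```text
[76.72553429 18.42988878 -4.01511866 83.15837569  1.29639116 78.54186889
 -3.26111403] [ 0.15799772 -0.6300838   0.2297102 ] [-1.79915160e+02  6.58248286e-03  1.40826253e+01]
[ -41.61917748 -209.14242881]
[  76.73198037 -232.87949788]
```

View pics/w1.png

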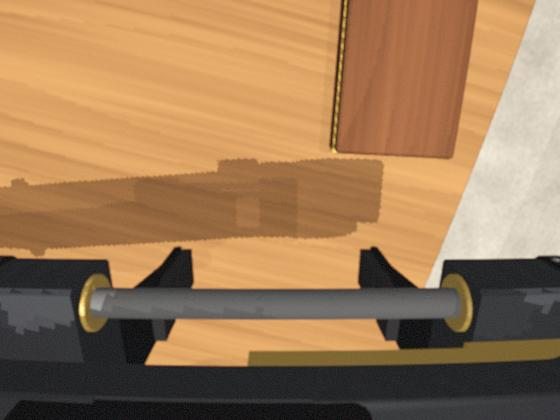

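The call was refused because it needs all keys. The wrist picture shows only the bench, with the fingers along the bottom (rows 250-400).

>>> drive_tool(moves=[{"x": 23,"y": -17,"z": 2,"rx": 0,"ry": 0,"rz": -0.169,"fingers": -1},{"x": 47,"y": -35,"z": 4,"rx": 0,"ry": 0,"rz": -0.337,"fingers": -1},{"x": 70,"y": -53,"z": 6,"rx": 0,"ry": 0,"rz": -0.506,"fingers": -1},{"x": 94,"y": -70,"z": 8,"rx": 0,"ry": 0,"rz": -0.675,"fingers": -1},{"x": 117,"y": -88,"z": 10,"rx": 0,"ry": 0,"rz": -0.843,"fingers": -1},{"x": 141,"y": -105,"z": 12,"rx": 0,"ry": 0,"rz": -1.012,"fingers": -1},{"x": 164,"y": -123,"z": 14,"rx": 0,"ry": 0,"rz": -1.18,"fingers": -1},{"x": 187,"y": -140,"z": 16,"rx": 0,"ry": 0,"rz": -1.349,"fingers": -1},{"x": 211,"y": -158,"z": 18,"rx": 0,"ry": 0,"rz": -1.518,"fingers": -1},{"x": 234,"y": -175,"z": 20,"rx": 0,"ry": 0,"rz": -1.686,"fingers": -1},{"x": 258,"y": -193,"z": 22,"rx": 0,"ry": 0,"rz": -1.855,"fingers": -1},{"x": 281,"y": -210,"z": 24,"rx": 0,"ry": 0,"rz": -2.023,"fingers": -1},{"x": 305,"y": -228,"z": 26,"rx": 0,"ry": 0,"rz": -2.192,"fingers": -1},{"x": 328,"y": -245,"z": 28,"rx": 0,"ry": 0,"rz": -2.361,"fingers": -1},{"x": 352,"y": -263,"z": 30,"rx": 0,"ry": 0,"rz": -2.53,"fingers": -1},{"x": 375,"y": -280,"z": 30,"rx": 0,"ry": 0,"rz": -2.698,"fingers": -1},{"x": 375,"y": -280,"z": 30,"rx": 0,"ry": 0,"rz": -2.698,"fingers": -1},{"x": 375,"y": -280,"z": 30,"rx": 0,"ry": 0,"rz": -2.698,"fingers": -1}])

```text
time_s: 2.4
tool_pos: [0.453, -0.2686, 0.2003]
tool_rot: [-180.0, -0.0, 168.5]
force: [0.2, -1.2, 0.5]
grip_width: 0.0872
grasp_force: 0.0
```

Run:
```python
from h import *
from cell import sensors
c=snap('wrist','w1');o=sensors.get_obs();print(o['qpos'],o['tool_pos'],o['tool_rot'])
print(-np.array(c['R']).T@np.array(c['t']),np.round(c['R'],2).tolist())
for X in((.4534,-.2668,.069),(.5908,-.2936,.065)): print(proj(c,X))
```

```text
[ 60.12941151   6.5215163  -34.40673946 101.94622573   3.90016714
  72.73306534 103.20840783] [ 0.45277394 -0.26892813  0.2003436 ] [-1.79964226e+02 -3.96319375e-02  1.68473728e+02]
[ 0.37898962 -0.25386208  0.3540884 ] [[0.2, 0.98, -0.0], [0.94, -0.19, 0.28], [0.28, -0.06, -0.96]]
[278.0351106  202.30187273]
[278.70170384 335.99137697]
```

View pics/w1.png

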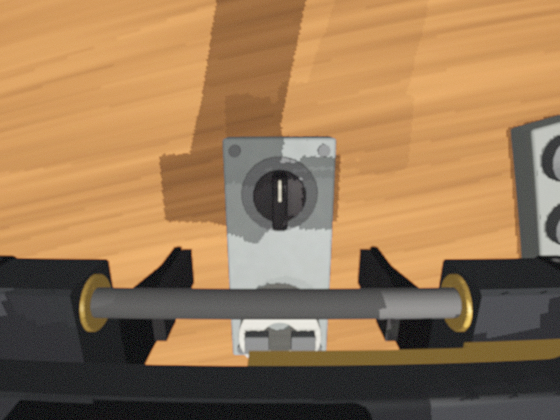

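The wrist view shows the bar knob centred near (280,201), upright in the picture, so it is aligned with the tool. The prediction was (278,202).

Run:
```python
from h import *
c=load('w1');print(c['fx'])
k=atz(c,280,201,.069);a=atz(c,280,173,.069);b=atz(c,280,230,.069);print(k,np.linalg.norm(a-b),np.degrees(np.arctan2(*(b-a)[1::-1])))
p=np.array([.45277,-.26893,.20034]);R=Ro.from_euler('xyz',[-180,0,168.47],degrees=True).as_matrix()
print(R.T@(np.array([*k[:2],.053])-p)*1000, R.T@(np.array([.4534,-.2668,.053])-p)*1000)
g=cv2.cvtColor(c['image'],cv2.COLOR_RGB2GRAY)
for r in(180,190,220,228): print(g[r,266:296])
print(g[165:240,284], g[165:240,274])
```

```text
338.99806198537897
[ 0.45259182 -0.2648971   0.069     ] 0.051250584661777183 -11.240355224749544
[  0.98068351   3.91590121 147.34      ] [ -0.1915402    2.21294201 147.34      ]
[ 48  46  43  43  50  38  31  39  41  47  43  53 106 141 135  89  43  35
  38  38  36  51  77  83  85  84  81  73  63  67]
[ 57  54  56  52  53  47  36  40  39  41  46  85 154 195 192 141  69  43
  49  58  55  52  75  79  84  87  88  87  90  88]
[101  93  90  81  72  57  42  40  45  45  50  50  46  46  46  44  46  43
  49  51  48  56  66  76  87  94 101 100 101  99]
[113 108 115 120 135 136 110  68  48  42  43  41  42  43  37  38  38  38
  42  44  81 123 150 159 159 168 176 184 190 196]
[ 94  98  97  94  91  64  40  28  22  23  29  25  29  35  38  38  44  40
  38  46  59  68  66  57  42  49  41  45  41  39  41  42  42  41  41  38
  44  47  42  45  46  43  35  45  45  45  39  39  43  40  42  43  46  39
  40  49  51  55  62  61  51  41  37  42  70 131 175 197 200 201 200 201
 199 201 201] [ 98  99  97  97  90  66  45  33  25  28  25  31  29  28  34  41  42  40
  42  46  45  46  47  45  38  39  41  43  44  37  41  42  43  45  48  46
  46  51  47  46  44  51  45  48  48  44  46  41  40  43  45  46  42  43
  50  45  43  46  39  41  39  39  36  48  79 137 181 197 201 200 199 201
 199 200 199]
```

>>> drive_tool(moves=[{"x": 0,"y": 1,"z": 25,"rx": 0,"ry": 0,"rz": 0,"fingers": -1},{"x": 0,"y": 2,"z": 55,"rx": 0,"ry": 0,"rz": 0,"fingers": -1},{"x": 0,"y": 3,"z": 85,"rx": 0,"ry": 0,"rz": 0,"fingers": -1},{"x": 0,"y": 3,"z": 105,"rx": 0,"ry": 0,"rz": 0,"fingers": -1},{"x": 0,"y": 3,"z": 110,"rx": 0,"ry": 0,"rz": 0,"fingers": -1},{"x": 0,"y": 3,"z": 110,"rx": 0,"ry": 0,"rz": 0,"fingers": -1}])

```text
time_s: 3.2
tool_pos: [0.4541, -0.2655, 0.0908]
tool_rot: [-180.0, -0.0, 168.6]
force: [-0.5, 0.9, 0.2]
grip_width: 0.0871
grasp_force: 0.0
```

>>> drive_tool(force=35, moves=[{"x": 1,"y": 0,"z": 15,"rx": 0,"ry": 0,"rz": 0,"fingers": -1},{"x": 1,"y": 0,"z": 30,"rx": 0,"ry": 0,"rz": 0,"fingers": -1},{"x": 1,"y": 0,"z": 38,"rx": 0,"ry": 0,"rz": 0,"fingers": -1},{"x": 1,"y": 0,"z": 38,"rx": 0,"ry": 0,"rz": 0,"fingers": -1},{"x": 1,"y": 0,"z": 38,"rx": 0,"ry": 0,"rz": 0,"fingers": 1},{"x": 1,"y": 0,"z": 38,"rx": 0,"ry": 0,"rz": 0,"fingers": 1},{"x": 1,"y": 0,"z": 38,"rx": 0,"ry": 0,"rz": 0,"fingers": 1},{"x": 1,"y": 0,"z": 38,"rx": 0,"ry": 0,"rz": 0,"fingers": 1},{"x": 1,"y": 0,"z": 38,"rx": 0,"ry": 0,"rz": 0,"fingers": 1},{"x": 1,"y": 0,"z": 38,"rx": 0,"ry": 0,"rz": 0,"fingers": 1},{"x": 1,"y": 0,"z": 38,"rx": 0,"ry": 0,"rz": 0,"fingers": 1},{"x": 1,"y": 0,"z": 38,"rx": 0,"ry": 0,"rz": 0,"fingers": 1}])

```text
time_s: 4.7
tool_pos: [0.4533, -0.2645, 0.0525]
tool_rot: [-180.0, -0.0, 168.7]
force: [-0.1, -0.5, 0.9]
grip_width: 0.0153
grasp_force: 2.5
```

```bash
python3 -c "
from cell import sensors
o=sensors.get_obs();print(o['qpos'],o['force'],o['wrist_torque'])"
```

```text
[ 57.51563433  15.68469585 -33.60562234 111.02650077  10.37968095
  56.24840159  97.76751142] [-0.09430075 -0.53564434  0.8984482 ] [-0.6441692   0.00203378 -0.05946748]
```

>>> drive_tool(moves=[{"x": 0,"y": 0,"z": 0,"rx": 0,"ry": 0,"rz": 0,"fingers": 1},{"x": 0,"y": 0,"z": 0,"rx": 0,"ry": 0,"rz": 0,"fingers": 1},{"x": 0,"y": 0,"z": 0,"rx": 0,"ry": 0,"rz": 0,"fingers": 1},{"x": 0,"y": 0,"z": 0,"rx": 0,"ry": 0,"rz": 0.1,"fingers": 1},{"x": 0,"y": 0,"z": 0,"rx": 0,"ry": 0,"rz": 0.2,"fingers": 1},{"x": 0,"y": 0,"z": 0,"rx": 0,"ry": 0,"rz": 0.3,"fingers": 1}])

```text
time_s: 5.45
tool_pos: [0.4534, -0.2647, 0.0526]
tool_rot: [-180.0, 0.0, 151.3]
force: [-0.1, -1.6, -0.4]
grip_width: 0.0139
grasp_force: 35.0
```

```bash
python3 -c "
from cell import sensors
o=sensors.get_obs();print(o['qpos'],o['force'],o['wrist_torque'])"
```

```text
[ 55.32060308  15.26727424 -31.10052807 111.09454783   9.45705827
  56.09931153  81.13621885] [-0.05572666 -1.57282395 -0.39621045] [-0.25494017 -0.16780603  0.19333633]
```

>>> drive_tool(moves=[{"x": 0,"y": 0,"z": 0,"rx": 0,"ry": 0,"rz": 0.1,"fingers": 1},{"x": 0,"y": 0,"z": 0,"rx": 0,"ry": 0,"rz": 0.2,"fingers": 1},{"x": 0,"y": 0,"z": 0,"rx": 0,"ry": 0,"rz": 0.3,"fingers": 1},{"x": 0,"y": 0,"z": 0,"rx": 0,"ry": 0,"rz": 0.4,"fingers": 1},{"x": 0,"y": 0,"z": 0,"rx": 0,"ry": 0,"rz": 0.5,"fingers": 1},{"x": 0,"y": 0,"z": 0,"rx": 0,"ry": 0,"rz": 0.6,"fingers": 1},{"x": 0,"y": 0,"z": 0,"rx": 0,"ry": 0,"rz": 0.7,"fingers": 1},{"x": 0,"y": 0,"z": 0,"rx": 0,"ry": 0,"rz": 0.8,"fingers": 1},{"x": 0,"y": 0,"z": 0,"rx": 0,"ry": 0,"rz": 0.87,"fingers": 1},{"x": 0,"y": 0,"z": 0,"rx": 0,"ry": 0,"rz": 0.87,"fingers": 1}])

```text
time_s: 6.7
tool_pos: [0.4543, -0.264, 0.0526]
tool_rot: [179.9, -0.0, 101.7]
force: [3.3, -0.5, -2.6]
grip_width: 0.0138
grasp_force: 35.0
```

```bash
python3 -c "
from cell import sensors
o=sensors.get_obs();print(o['qpos'],o['force'],o['wrist_torque'])"
```

```text
[ 49.3022019   14.35014045 -24.36548567 111.28271381   7.03252542
  55.72165419  33.30890332] [ 3.34634702 -0.52249825 -2.61358298] [-0.12738353 -0.77705973 -0.21821186]
```

>>> drive_tool(moves=[{"x": 0,"y": 0,"z": 0,"rx": 0,"ry": 0,"rz": 0,"fingers": -1},{"x": 0,"y": 0,"z": 0,"rx": 0,"ry": 0,"rz": 0,"fingers": -1},{"x": 0,"y": 0,"z": 0,"rx": 0,"ry": 0,"rz": 0,"fingers": -1},{"x": 0,"y": 0,"z": 0,"rx": 0,"ry": 0,"rz": 0,"fingers": -1},{"x": 0,"y": 0,"z": 0,"rx": 0,"ry": 0,"rz": 0,"fingers": -1},{"x": 0,"y": 0,"z": -20,"rx": 0,"ry": 0,"rz": 0,"fingers": -1},{"x": 0,"y": 0,"z": -50,"rx": 0,"ry": 0,"rz": 0,"fingers": -1},{"x": 0,"y": 0,"z": -80,"rx": 0,"ry": 0,"rz": 0,"fingers": -1},{"x": 0,"y": 0,"z": -110,"rx": 0,"ry": 0,"rz": 0,"fingers": -1},{"x": 0,"y": 0,"z": -140,"rx": 0,"ry": 0,"rz": 0,"fingers": -1},{"x": 0,"y": 0,"z": -160,"rx": 0,"ry": 0,"rz": 0,"fingers": -1},{"x": 0,"y": 0,"z": -160,"rx": 0,"ry": 0,"rz": 0,"fingers": -1}])

```text
time_s: 8.2
tool_pos: [0.4543, -0.265, 0.2141]
tool_rot: [179.9, 0.2, 101.6]
force: [0.9, 0.2, -0.5]
grip_width: 0.0869
grasp_force: 0.0
```

Run:
```python
from h import *
from cell import sensors
o=sensors.get_obs();print(o['qpos'],o['tool_pos'],o['tool_rot'])
snap('side','side1');snap('wrist','w2')
s=cv2.imread('pics/side1.png')
a=cv2.resize(s[120:210,290:420],(400,277),interpolation=cv2.INTER_CUBIC)
w=cv2.imread('pics/w2.png'); o=np.zeros((580,560,3),np.uint8); o[:277,:400]=a; o[280:580,:400]=cv2.resize(w,(400,300)); cv2.imwrite('pics/z2.png',o)
```

```text
[ 51.06054877   4.92481845 -24.9379917  101.42442125   2.19982649
  73.92522089  37.2369015 ] [ 0.45427799 -0.26496125  0.21409455] [1.79871071e+02 1.50043658e-01 1.01635553e+02]
```

View pics/z2.png

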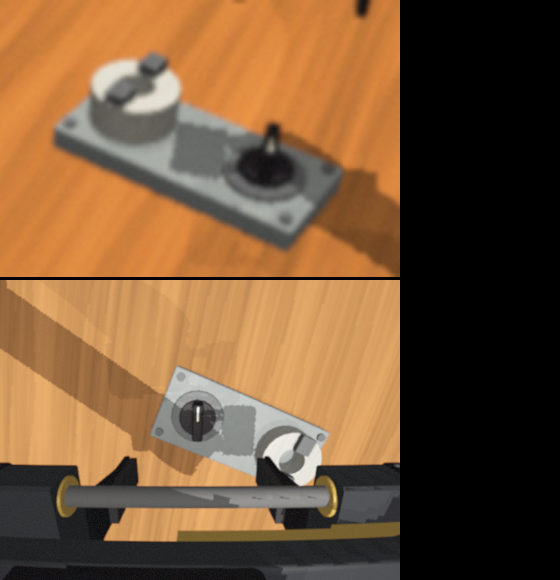

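The knob has snapped round and stands across the slab, and the jaws are apart. Now I move to the spindle, going over the rack.

>>> drive_tool(moves=[{"x": 17,"y": 5,"z": -5,"rx": 0,"ry": 0,"rz": -0.03,"fingers": -1},{"x": 50,"y": 14,"z": -10,"rx": 0,"ry": 0,"rz": -0.08,"fingers": -1},{"x": 90,"y": 25,"z": -15,"rx": 0,"ry": 0,"rz": -0.15,"fingers": -1},{"x": 130,"y": 37,"z": -15,"rx": 0,"ry": 0,"rz": -0.22,"fingers": -1},{"x": 170,"y": 48,"z": -15,"rx": 0,"ry": 0,"rz": -0.28,"fingers": -1},{"x": 210,"y": 59,"z": -15,"rx": 0,"ry": 0,"rz": -0.35,"fingers": -1},{"x": 250,"y": 71,"z": -15,"rx": 0,"ry": 0,"rz": -0.42,"fingers": -1},{"x": 290,"y": 82,"z": -15,"rx": 0,"ry": 0,"rz": -0.48,"fingers": -1},{"x": 330,"y": 93,"z": -15,"rx": 0,"ry": 0,"rz": -0.55,"fingers": -1},{"x": 370,"y": 105,"z": -15,"rx": 0,"ry": 0,"rz": -0.62,"fingers": -1},{"x": 410,"y": 116,"z": -15,"rx": 0,"ry": 0,"rz": -0.68,"fingers": -1},{"x": 445,"y": 126,"z": -15,"rx": 0,"ry": 0,"rz": -0.74,"fingers": -1},{"x": 475,"y": 134,"z": -15,"rx": 0,"ry": 0,"rz": -0.79,"fingers": -1},{"x": 497,"y": 141,"z": -15,"rx": 0,"ry": 0,"rz": -0.83,"fingers": -1},{"x": 507,"y": 143.5,"z": -15,"rx": 0,"ry": 0,"rz": -0.845,"fingers": -1},{"x": 507,"y": 143.5,"z": -15,"rx": 0,"ry": 0,"rz": -0.845,"fingers": -1},{"x": 507,"y": 143.5,"z": -15,"rx": 0,"ry": 0,"rz": -0.845,"fingers": -1}])

```text
time_s: 10.42
tool_pos: [0.4915, 0.2603, 0.2275]
tool_rot: [-179.9, 0.0, 150.0]
force: [-0.1, -0.6, 0.2]
grip_width: 0.0866
grasp_force: 0.0
```

Run:
```python
from h import *
from cell import sensors
c=snap('wrist','w3');o=sensors.get_obs();print(o['qpos'],o['tool_pos'],o['tool_rot'])
for X in((.4929,.2605,.11),(.4929,.2605,.043)): print(proj(c,X))
w=cv2.imread('pics/w3.png')[130:290,180:390]; cv2.imwrite('pics/z3.png',cv2.resize(w,None,fx=3.5,fy=3.5,interpolation=cv2.INTER_CUBIC))
```

```text
[ 16.87455927  13.05764581 -54.12827312  95.44679102  10.88615755
  77.07233817  20.95994732] [0.49172325 0.25998708 0.22750827] [-1.79950239e+02  4.14650379e-02  1.49967235e+02]
[276.37046642 207.49360552]
[276.25430716 189.63399107]
```

View pics/z3.png

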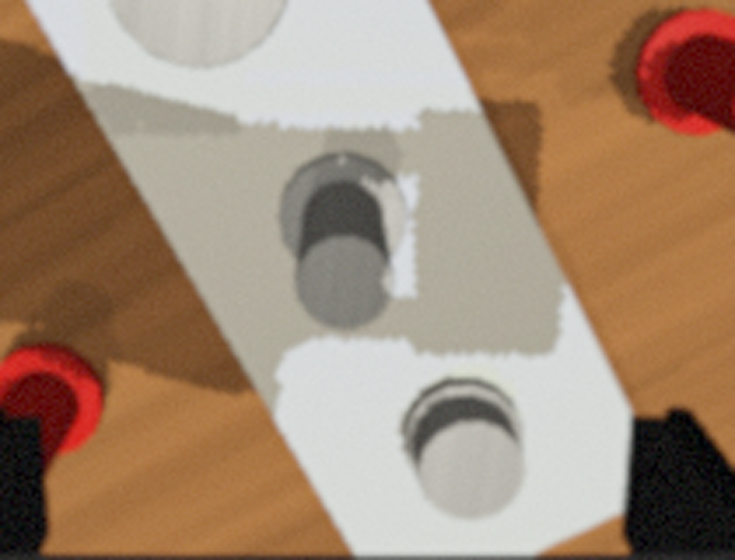

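The wrist crop shows the spindle's top at full-image pixel (277.9,210.1) and its flange at (277.6,191.6). Neighbours and the red parts are clear of the finger line.

Run:
```python
from h import *
c=load('w3')
k=atz(c,277.9,210.1,.11);f=atz(c,277.6,191.6,.043);print(k,f)
p=np.array([.49172,.25999,.22751]);R=Ro.from_euler('xyz',[-180,0,150],degrees=True).as_matrix()
for q in(k,f,[.4929,.2605]): print(R.T@(np.array([q[0],q[1],.071])-p)*1000)
```

```text
[0.49549198 0.26047885 0.11      ] [0.49537123 0.26066574 0.043     ]
[ -3.02220618   2.30934572 156.51      ]
[ -2.82418435   2.41082119 156.51      ]
[ -0.76690998   1.03167296 156.51      ]
```

>>> drive_tool(force=40, moves=[{"x": -1,"y": 1,"z": 25,"rx": 0,"ry": 0,"rz": 0,"fingers": -1},{"x": -2.3,"y": 2,"z": 55,"rx": 0,"ry": 0,"rz": 0,"fingers": -1},{"x": -2.3,"y": 2,"z": 85,"rx": 0,"ry": 0,"rz": 0,"fingers": -1},{"x": -2.3,"y": 2,"z": 115,"rx": 0,"ry": 0,"rz": 0,"fingers": -1},{"x": -2.3,"y": 2,"z": 140,"rx": 0,"ry": 0,"rz": 0,"fingers": -1},{"x": -2.3,"y": 2,"z": 155,"rx": 0,"ry": 0,"rz": 0,"fingers": -1},{"x": -2.3,"y": 2,"z": 156,"rx": 0,"ry": 0,"rz": 0,"fingers": -1},{"x": -2.3,"y": 2,"z": 156,"rx": 0,"ry": 0,"rz": 0,"fingers": 1},{"x": -2.3,"y": 2,"z": 156,"rx": 0,"ry": 0,"rz": 0,"fingers": 1},{"x": -2.3,"y": 2,"z": 156,"rx": 0,"ry": 0,"rz": 0,"fingers": 1},{"x": -2.3,"y": 2,"z": 156,"rx": 0,"ry": 0,"rz": 0,"fingers": 1},{"x": -2.3,"y": 2,"z": 156,"rx": 0,"ry": 0,"rz": 0,"fingers": 1},{"x": -2.3,"y": 2,"z": 156,"rx": 0,"ry": 0,"rz": 0,"fingers": 1},{"x": -2.3,"y": 2,"z": 156,"rx": 0,"ry": 0,"rz": 0,"fingers": 1},{"x": -2.3,"y": 2,"z": 156,"rx": 0,"ry": 0,"rz": 0,"fingers": 1},{"x": -2.3,"y": 2,"z": 156,"rx": 0,"ry": 0,"rz": 0,"fingers": 1},{"x": -2.3,"y": 2,"z": 156,"rx": 0,"ry": 0,"rz": 0,"fingers": 1}])

```text
time_s: 12.6
tool_pos: [0.4946, 0.2614, 0.0714]
tool_rot: [-180.0, -0.0, 150.0]
force: [-0.7, -0.4, -0.7]
grip_width: 0.0226
grasp_force: 40.0
```

```bash
python3 -c "
from cell import sensors
o=sensors.get_obs();print(o['qpos'],o['force'],o['wrist_torque'],o['tool_pos'],o['tool_rot'],o['grip_width'],o['grasp_force'])"
```

```text
[ 11.99946034  22.82541923 -50.29364411 105.02433379  19.86879293
  61.44974358  14.25724818] [-0.74772893 -0.40223402 -0.68101614] [-0.09623938 -0.04259409  0.00613106] [0.49456277 0.26144997 0.07141003] [-1.79977082e+02 -3.82785858e-03  1.50046443e+02] 0.022562768725015184 39.9944774620235
```

>>> drive_tool(moves=[{"x": 0,"y": 0,"z": -5,"rx": 0,"ry": 0,"rz": 0,"fingers": 1},{"x": 0,"y": 0,"z": -15,"rx": 0,"ry": 0,"rz": 0,"fingers": 1},{"x": 0,"y": 0,"z": -30,"rx": 0,"ry": 0,"rz": 0,"fingers": 1},{"x": 0,"y": 0,"z": -50,"rx": 0,"ry": 0,"rz": 0,"fingers": 1},{"x": 0,"y": 0,"z": -75,"rx": 0,"ry": 0,"rz": 0,"fingers": 1},{"x": 0,"y": 0,"z": -100,"rx": 0,"ry": 0,"rz": 0,"fingers": 1},{"x": 0,"y": 0,"z": -125,"rx": 0,"ry": 0,"rz": 0,"fingers": 1},{"x": 0,"y": 0,"z": -145,"rx": 0,"ry": 0,"rz": 0,"fingers": 1},{"x": 0,"y": 0,"z": -160,"rx": 0,"ry": 0,"rz": 0,"fingers": 1},{"x": 0,"y": 0,"z": -165,"rx": 0,"ry": 0,"rz": 0,"fingers": 1},{"x": 0,"y": 0,"z": -165,"rx": 0,"ry": 0,"rz": 0,"fingers": 1},{"x": 0,"y": 0,"z": -165,"rx": 0,"ry": 0,"rz": 0,"fingers": 1}])

```text
time_s: 14.1
tool_pos: [0.4942, 0.2613, 0.2356]
tool_rot: [-179.9, -0.1, 150.1]
force: [-0.6, -0.5, -2.0]
grip_width: 0.0226
grasp_force: 40.0
```

Run:
```python
from h import *
from cell import sensors
o=sensors.get_obs();print(o['qpos'],o['tool_pos'],o['tool_rot'],o['force'])
c=snap('side','s4');p=o['tool_pos'];b=p-[0,0,.0565+.0]
for z in(0,.02,.028,.095): print(z,proj(c,[b[0],b[1],b[2]+z]))
d=snap('top','t4')
for f,n in ((c,'s'),):
    u,v=proj(f,b+[0,0,.03]).astype(int); u0=max(u-70,0);v0=max(v-60,0); print(u0,v0)
    w=cv2.imread('pics/s4.png')[v0:v0+110,u0:u0+140]; cv2.imwrite('pics/z4.png',cv2.resize(w,None,fx=5,fy=5,interpolation=cv2.INTER_CUBIC))
```

```text
[ 16.85550387  13.32284071 -54.3441367   94.33426436  11.00242666
  78.11798583  20.99536502] [0.49423801 0.26128413 0.23557766] [-1.79924617e+02 -6.27391015e-02  1.50050746e+02] [-0.55509649 -0.4728016  -1.99472832]
0 [277.34420795 280.38722088]
0.02 [277.20530535 273.26447107]
0.028 [277.14785372 270.32128925]
0.095 [276.61934569 243.32372602]
207 209
```

View pics/z4.png

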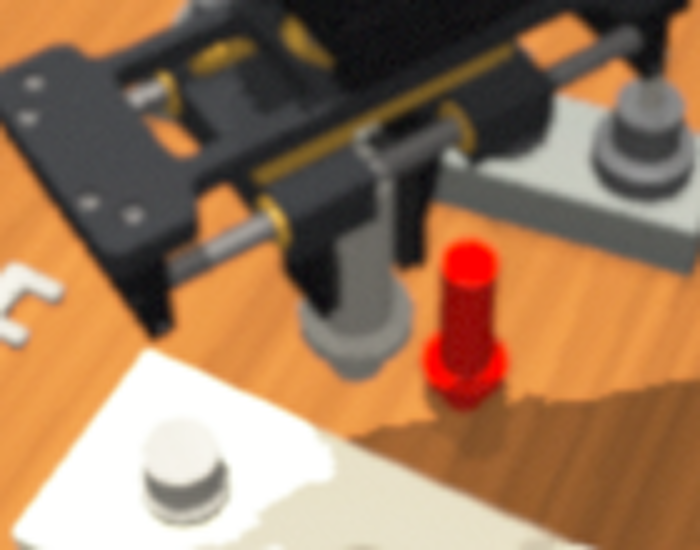

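The side crop shows the spindle hanging upright between the fingers, flange at about (278,272) as predicted to within 2 px, and lifted clear of the block. Now I carry it over the rack with the foot at about 180 mm.

>>> drive_tool(moves=[{"x": -7,"y": -9,"z": 0,"rx": 0,"ry": 0,"rz": 0.02,"fingers": 1},{"x": -22,"y": -26,"z": 0,"rx": 0,"ry": 0,"rz": 0.05,"fingers": 1},{"x": -43,"y": -52,"z": 0,"rx": 0,"ry": 0,"rz": 0.1,"fingers": 1},{"x": -68,"y": -82,"z": 0,"rx": 0,"ry": 0,"rz": 0.16,"fingers": 1},{"x": -94,"y": -112,"z": 0,"rx": 0,"ry": 0,"rz": 0.22,"fingers": 1},{"x": -119,"y": -142,"z": 0,"rx": 0,"ry": 0,"rz": 0.28,"fingers": 1},{"x": -144,"y": -172,"z": 0,"rx": 0,"ry": 0,"rz": 0.34,"fingers": 1},{"x": -169,"y": -202,"z": 0,"rx": 0,"ry": 0,"rz": 0.4,"fingers": 1},{"x": -195,"y": -233,"z": 0,"rx": 0,"ry": 0,"rz": 0.46,"fingers": 1},{"x": -220,"y": -263,"z": 0,"rx": 0,"ry": 0,"rz": 0.52,"fingers": 1},{"x": -245,"y": -293,"z": 0,"rx": 0,"ry": 0,"rz": 0.58,"fingers": 1},{"x": -270,"y": -323,"z": 0,"rx": 0,"ry": 0,"rz": 0.64,"fingers": 1},{"x": -296,"y": -353,"z": 0,"rx": 0,"ry": 0,"rz": 0.7,"fingers": 1},{"x": -317,"y": -379,"z": 0,"rx": 0,"ry": 0,"rz": 0.75,"fingers": 1},{"x": -335,"y": -401,"z": 0,"rx": 0,"ry": 0,"rz": 0.79,"fingers": 1},{"x": -350,"y": -418,"z": 0,"rx": 0,"ry": 0,"rz": 0.82,"fingers": 1},{"x": -357,"y": -427,"z": 0,"rx": 0,"ry": 0,"rz": 0.84,"fingers": 1},{"x": -360.5,"y": -431,"z": 0,"rx": 0,"ry": 0,"rz": 0.85,"fingers": 1},{"x": -360.5,"y": -431,"z": 0,"rx": 0,"ry": 0,"rz": 0.85,"fingers": 1},{"x": -360.5,"y": -431,"z": 0,"rx": 0,"ry": 0,"rz": 0.85,"fingers": 1}])

```text
time_s: 16.7
tool_pos: [0.5921, -0.2905, 0.2368]
tool_rot: [180.0, -0.0, 101.4]
force: [-0.3, 0.2, -2.4]
grip_width: 0.0227
grasp_force: 40.0
```

>>> drive_tool(moves=[{"x": -1,"y": -1,"z": 15,"rx": 0,"ry": 0,"rz": 0,"fingers": 1},{"x": -1,"y": -1,"z": 35,"rx": 0,"ry": 0,"rz": 0,"fingers": 1},{"x": -1,"y": -1,"z": 55,"rx": 0,"ry": 0,"rz": 0,"fingers": 1},{"x": -1,"y": -1,"z": 65,"rx": 0,"ry": 0,"rz": 0,"fingers": 1},{"x": -1,"y": -1,"z": 70,"rx": 0,"ry": 0,"rz": 0,"fingers": 1},{"x": -1,"y": -1,"z": 70,"rx": 0,"ry": 0,"rz": 0,"fingers": 1},{"x": -1,"y": -1,"z": 70,"rx": 0,"ry": 0,"rz": 0,"fingers": 1}])

```text
time_s: 17.58
tool_pos: [0.5915, -0.2932, 0.1674]
tool_rot: [179.9, 0.1, 101.3]
force: [1.0, 0.0, -2.6]
grip_width: 0.0223
grasp_force: 40.0
```

Run:
```python
from h import *
from cell import sensors
o=sensors.get_obs();print(o['qpos'],o['tool_pos'],o['tool_rot'],o['force'])
c=snap('side','s5');t=snap('top','t5');w=snap('wrist','w5');p=o['tool_pos'];b=p-[0,0,.0564]
for n,k in(('s',c),('t',t),('w',w)): print(n,[np.round(proj(k,X),1).tolist() for X in (b,b+[0,0,.028],(.5908,-.2936,.065),(.5908,-.2936,.077))])
s=cv2.resize(cv2.imread('pics/s5.png')[105:185,290:380],(540,480),interpolation=cv2.INTER_CUBIC)
tt=cv2.resize(cv2.imread('pics/t5.png')[190:270,360:440],(240,240),interpolation=cv2.INTER_CUBIC)
ww=cv2.resize(cv2.imread('pics/w5.png'),(240,180))
O=np.zeros((480,780,3),np.uint8);O[:,:540]=s;O[:240,540:]=tt;O[260:440,540:]=ww
cv2.imwrite('pics/z5.png',O)
```

```text
[ 46.23726868  24.17643791 -29.18468847  85.48967118  12.0429713
  73.37755335  27.10406196] [ 0.59153876 -0.29317965  0.16738224] [1.79935973e+02 5.27718380e-02 1.01343127e+02] [ 1.04550747  0.01625217 -2.57978454]
s [[334.7, 133.4], [335.6, 124.7], [333.6, 146.9], [333.9, 143.5]]
t [[410.8, 225.4], [414.7, 224.3], [405.1, 227.4], [406.6, 227.0]]
w [[272.9, 232.4], [272.7, 248.9], [272.3, 212.7], [272.1, 217.3]]
```

View pics/z5.png

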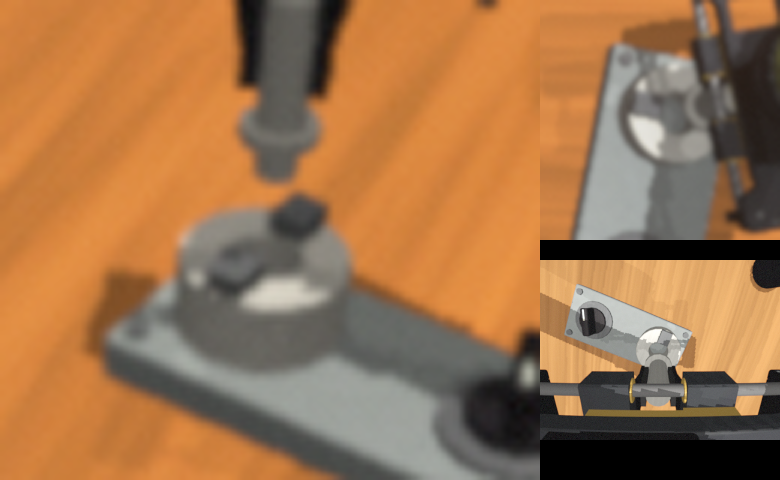

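The spindle hangs upright above the chuck opening. In the side crop its flange is at (279,128) and the chuck centre at (265,258). Pose estimates put it within 1.5 mm. I'll go down to the final height with that small correction.

>>> drive_tool(moves=[{"x": 0.5,"y": 0,"z": 5,"rx": 0,"ry": 0,"rz": 0,"fingers": 1},{"x": 1,"y": 0.5,"z": 11,"rx": 0,"ry": 0,"rz": 0,"fingers": 1},{"x": 1,"y": 0.5,"z": 17,"rx": 0,"ry": 0,"rz": 0,"fingers": 1},{"x": 1,"y": 0.5,"z": 22,"rx": 0,"ry": 0,"rz": 0,"fingers": 1},{"x": 1,"y": 0.5,"z": 24,"rx": 0,"ry": 0,"rz": 0,"fingers": 1},{"x": 1,"y": 0.5,"z": 24,"rx": 0,"ry": 0,"rz": 0,"fingers": 1},{"x": 1,"y": 0.5,"z": 24,"rx": 0,"ry": 0,"rz": 0,"fingers": 1},{"x": 1,"y": 0.5,"z": 24,"rx": 0,"ry": 0,"rz": 0,"fingers": 1}])

```text
time_s: 18.73
tool_pos: [0.5915, -0.292, 0.1428]
tool_rot: [180.0, 0.0, 101.3]
force: [-0.7, 0.8, -2.2]
grip_width: 0.0226
grasp_force: 40.0
```

Run:
```python
from h import *
from cell import sensors
o=sensors.get_obs();print(o['qpos'],o['tool_pos'],o['tool_rot'],o['force'],o['joint_velocities'])
c=snap('side','s6');t=snap('top','t6');w=snap('wrist','w6');p=o['tool_pos'];b=p-[0,0,.0564]
for n,k in(('s',c),('t',t),('w',w)): print(n,[np.round(proj(k,X),1).tolist() for X in (b,b+[0,0,.028],(.5908,-.2936,.065),(.5908,-.2936,.077))])
s=cv2.resize(cv2.imread('pics/s6.png')[110:170,305:365],(390,390),interpolation=cv2.INTER_CUBIC)
ww=cv2.resize(cv2.imread('pics/w6.png')[160:280,210:340],(390,360),interpolation=cv2.INTER_CUBIC)
tt=cv2.resize(cv2.imread('pics/t6.png')[205:245,385:430],(225,200),interpolation=cv2.INTER_CUBIC)
O=np.zeros((595,790,3),np.uint8);O[:390,:390]=s;O[:360,400:]=ww;O[395:,:225]=tt
cv2.imwrite('pics/z6.png',O)
```

```text
[ 46.03816044  25.1745576  -28.96806762  87.095054    12.59881658
  70.96035183  26.60779471] [ 0.59146437 -0.29201618  0.14282149] [1.79983200e+02 2.16266118e-02 1.01345289e+02] [-0.72271463  0.76532656 -2.18886996] [ 0.07216057 -0.03897108 -0.01573459  0.11037853 -0.00105694 -0.13365167
  0.07518771]
s [[333.8, 140.9], [334.7, 132.5], [333.6, 146.9], [333.9, 143.5]]
t [[407.1, 226.4], [410.8, 225.3], [405.1, 227.4], [406.6, 227.0]]
w [[273.0, 232.5], [272.6, 249.0], [271.8, 224.1], [271.7, 229.7]]
```

View pics/z6.png

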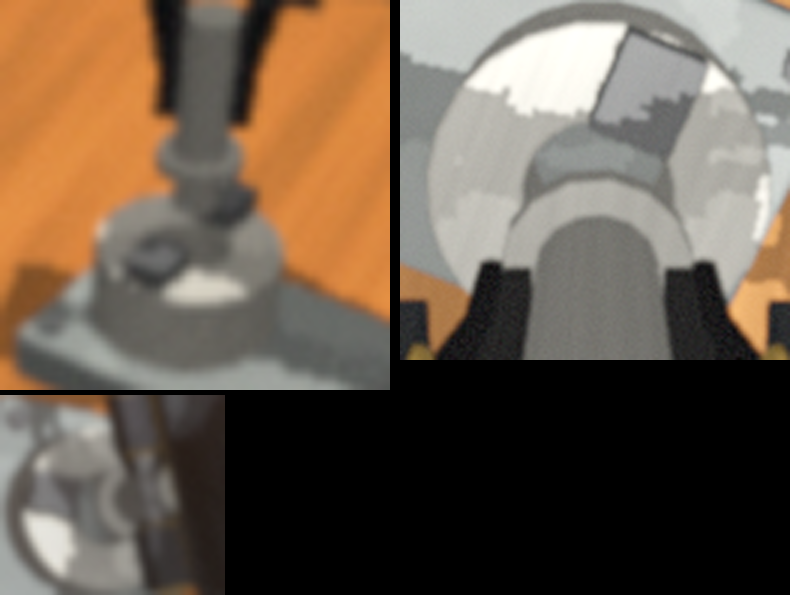

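The last composite shows the knob-side jaw and bore. In the wrist view the chuck disc, bore and spindle flange share one centre column (about 598 in the crop). In the side view their offset of 1.6 px is exactly what alignment predicts. All checks agree to about 1 mm, and the foot is at about 86–87 mm (9.5 mm above the jaws). I'm handing the job in.

```bash
python3 -c "
from cell import workorder
print(workorder.sign_off())"
```

```text
the job is handed in; nothing more can be done
None
```

I turned the knob clockwise past its detent, which opened the jaws. The spindle is held still and upright over the chuck mouth, centred to about 1 mm by camera, with its foot about 9.5 mm above the jaw tops; the job is handed in, but no verdict was returned.

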